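Push a dish carrier up the loading ramp to the stop under the microscope

TASK

Bring the specimen dish under the microscope. Pick up the dish carrier (the plate with an upright handle), set it down at the foot of the ramp lane that ends under the microscope's lens (not the one under the lamp), dish end uphill, and let go of it; then push it up that lane until its front edge rests against the stop at the top. Keep the dish sitting in the carrier's pocket and leave the jar and the spare dish where they are.

Things in the scene. Friction and masses are not known exactly. Their poses are not given: they have to be found in the camera images.
- ramp: Fixed grey metal ramp 194 mm wide, two equal straight lanes side by side. Origin on the bench under the middle of the low foot edge; x level, pointing uphill; y left looking uphill. Surface rises at 8 degrees from 8 mm above the bench at x = 0. Lane centre lines at y = +56 and -56 mm; each 66 mm wide between side rails 10 mm high, 8 mm thick, flared outward over the lowest 40 mm.
- stop_left (a point): Top stop of the lane at y = +56 mm: the point on the lane's centre line where the surface meets the stop's face, 280 mm up the slope from the foot edge, 47 mm above the bench. The stop is a steel bar across the lane, 18 mm high, square to the slope. Axes as the ramp's.
- stop_right (a point): The same point of the lane at y = -56 mm.
- microscope: Fixed white stereo microscope behind the stop of one lane (either, from run to run). Origin on the bench under the lens axis, on that lane's centre line, 246 mm along the ramp's x; axes as the ramp's. Lens barrel (radius 24) ends 115 mm above the bench; head above 150 mm has radius 30, small knobs 41 mm out to the sides; about 275 mm tall (eyepieces, uphill of the lens); column 87 mm or more uphill of it.
- lamp: Fixed dark steel gooseneck lamp behind the stop of the other lane. Origin: on the bench straight under its shade, on that lane's centre line, as far up as the lens; axes parallel to the ramp's. The shade is 60 mm across, its underside 152 mm above the bench; 246 mm tall.
- handle (a point): Centre of the loose carrier's upright steel handle, 30 mm (x) x 14 mm (y) x 45 mm tall. Axes: x along the carrier to its dish end, y across, z up. The carrier is an aluminium plate 130 x 60 x 6 mm, about 0.22 kg in all, flat on the bench at the start. The point is 28.5 mm above its underside, 15 mm ahead of its tail face (handle and plate flush there), 115 mm behind its front edge.
- nose (a point): Middle of the carrier's front (dish end) lower edge; axes as the carrier's.
- pocket (a point): Centre of the floor of the carrier's square pocket for the dish, 6 mm above the underside, 30 mm behind the front edge; the pocket is 52 mm square inside with a rim 4 mm high.
- dish_base (a point): Middle of the underside of the loose white specimen dish, 48 mm in diameter and 15 mm tall, 40 g, standing in the pocket with about 2 mm of play all round.
- jar: Bystander: closed glass jar, 52 mm in diameter, 70 mm tall; origin at the centre of its underside.
- spare_dish: Bystander: empty white dish, 70 mm in diameter, 18 mm tall; origin at the centre of its underside.
Mind the look-alikes: they are no part of the job. Several things look just like the part that bears handle: the one meant starts nearest to the robot's base. Leave any black look-alike of the part that bears dish_base alone.

How it is judged:
By the outcome, as a careful person would: the job done as asked, in the order asked, and still so for the second after the job is handed in, with the robot touching nothing.
It also fails if it takes over 51 s, if anything falls off the work surface, if the arm or the gripper's body presses on something with over 40 N, if the wrist force passes 120 N, or if a joint passes its speed limit or range.

ROBOT

A 7-joint arm with a two-finger parallel gripper is mounted at the origin on the work surface. World frame = base frame: x ahead of the robot, y to its left, z up, the work surface at z = 0. Lengths are in m, angles in rad, forces in N, time in s.
With the tool pointing down it reaches from about 0.425 to 0.925 m from the base axis. Payload 6.8 kg.
Tool frame: the origin (TCP) lies midway between the tips of the shut fingers; the grasp point (between the pads) lies 19 mm behind it; y points along the fingers, z is the direction in which the jaws open and shut, and the axes are right-handed (so a half turn about y gives the same grasp; the last joint's range is limited). The gripper opens to 85 mm and grips with 20 to 120 N. Pads are 22 mm wide; open, the fingers measure 114 mm over their backs; the gripper's body (76 mm by 85 mm) begins 54 mm behind the grasp point. The pads swing forward as they close: fully open they stand 13 mm farther back than shut.
Start: joints at [-1.217, 0.477, 0.022, 1.555, -0.011, 1.109, -0.083], TCP at [0.301, 0.604, 0.231] pointing down, gripper open.
Joint ranges: [-2.96, 2.96], [-0.34, 2.1], [-1.41, 1.46], [0.24, 2.44], [-1.37, 4.51], [0.17, 1.92], [-2.96, 2.96]. Speed limits (rad/s): [2.39, 2.39, 3.14, 3.14, 3.14, 3.14, 3.14].

INTERFACE

Orientations are given as a unit quaternion [w, x, y, z].
In Python, from station import bot gives the robot as it stands. The module is installed in compiled form; this text tells all that it offers.
- The arm moves only by the shell command python3 -m crank 'ROWS' [FORCE]. ROWS is JSON, a list of rows, each an object with "linear": the shift along the tool's x, y, z in m, a list of three; "dr": the turn, a rotation vector about the tool's x, y, z in degrees, a list of three; "hand": the gripper command: -1 is shut, 1 is fully open, values between are in proportion. A call has 1 to 10 rows; each row is the pose to reach, as a shift and turn from the pose commanded when the call began, along the tool's axes at that moment; what a row does not reach only later rows make up. A row lasts 1/12 s, in which the tool goes at most 41.7 mm and 7.16 degrees, less where a joint would pass 70% of its speed; a pose out of reach is approached as far as the arm can. A call with a gripper value outside its range is refused whole. The fingers move at their own pace and stop on an object; FORCE is the grip in N (left out, the last holds). Time passes only in rows, so rows that repeat a pose let the fingers close. It gives the time, the measured TCP pose, the force and the opening at its end, in the units of the state.
- bot.get_obs(): the state, without advancing time (a new reading comes with each control period).
- bot.read_camera(name): name is "scene" or "top"; returns the picture (384x512x3 uint8, blue, green, red); there is no depth.
- bot.camera_params(name): a dict with "K" (3x3 intrinsics, pixels), "R" (3x3) and "t" (3): a world point X has camera coordinates R X + t. Camera axes: x right, y down, z forward; pixel columns grow to the right and rows downward; lengths in m; the calibration is good to about 2 mm. A picture is of the moment at which its call begins. camera_params takes no time and is no camera call.
- bot.hand_in(): hands the job in, once; it reports no verdict.
Trained networks look in the newest picture that a camera, given by its name, has taken for a name from the list of things; names that differ only in an ending like _2 or _b are one class to them, and where a whole thing is asked for, a point or a joint stands for the part that bears it (a point fixed in the world has none). Each returns a list of dicts, best first, with "score" (0 to 1); they miss things now and then, are a little off and sometimes report something else, mostly with a low value. They report only what shows in the picture. A call takes as long as a camera call. They do not tell look-alikes from the thing itself.
- bot.search_frame(camera, target): "extent" ([left, top, right, bottom] in pixels, round what is visible of it).
- bot.cut_out(camera, target): "pixels" (384x512 bool, what is visible of it) and "extent" ([left, top, right, bottom] in pixels, round what is visible of it).
- bot.place_of(camera, target): "xy" ([column, row] in pixels: a listed point, or the origin of a listed thing).
The state is a dict: "t": time; "q": joint angles; "joint_vel": joint speeds; "joint_torque": joint torques, N m; "eef_pos": TCP position; "tool_rot": TCP orientation; "contact_force": force on the tool from outside, world axes, zero at the start; "torque": the same for the moment, N m; "gripper_width": opening from 0.0 (shut) to 1.0 (fully open).
Only numpy, scipy, OpenCV 4.12 (cv2) and the standard library are available. Lean on these libraries where they do the work, as an engineer would, in place of code of your own. Each camera call takes 0.05 s, during which the arm holds its last target. There are 200 camera calls.

## Working session

There is one attempt and no reset: what is moved stays moved. The work goes in short steps, Python scripts to look and compute and a shell command to move; the robot and the scene stay as the last step left them, time stands still between calls to the robot, and variables do not carry over. Pictures are saved under pics/ and viewed, about 8 in all and at most 12, crops included, and the job is handed in when it is done.

```bash
mkdir -p pics; cat > h.py <<'E'
import numpy as np, cv2
from station import bot
from scipy.spatial.transform import Rotation as R
P={c:bot.camera_params(c) for c in("scene","top")}
def ray(c,uv):
    p=P[c];d=p["R"].T@np.linalg.inv(p["K"])@np.array([uv[0],uv[1],1.]);return -p["R"].T@p["t"],d
def at_z(c,uv,z):
    o,d=ray(c,uv);return o+d*(z-o[2])/d[2]
def proj(c,X):
    p=P[c];q=p["K"]@(p["R"]@np.array(X)+p["t"]);return q[:2]/q[2]
def tool():
    o=bot.get_obs();w=o["tool_rot"];return np.array(o["eef_pos"]),R.from_quat([w[1],w[2],w[3],w[0]]).as_matrix(),o
E
python3 - <<'E'
from h import *
for c in P:
    im=bot.read_camera(c);cv2.imwrite(f"pics/{c}0.png",cv2.resize(im,(768,576)))
    for n,z in dict(handle=.0285,nose=0,pocket=.006,dish_base=.007,ramp=0,stop_left=.047,stop_right=.047,microscope=0,lamp=0,jar=0,spare_dish=0).items():
        for r in bot.place_of(c,n):
            if r["score"]>.2: print(c,n,round(r["score"],2),np.round(r["xy"],1),np.round(at_z(c,r["xy"],z),4))
p,Rm,o=tool();print(o["t"],p,Rm.round(3))
for c in P: print(c,-P[c]["R"].T@P[c]["t"])
E
```

```text
scene handle 0.7 [191.7 236.5] [ 0.5059 -0.3028  0.0285]
scene handle 0.67 [ 81.8 287.9] [ 0.4014 -0.5177  0.0285]
scene handle 0.53 [207.5 219.3] [ 0.5051 -0.2403  0.0285]
scene nose 0.97 [142.8 271. ] [ 0.4559 -0.412   0.    ]
scene nose 0.75 [213.4 213.5] [ 0.4861 -0.1908  0.    ]
scene pocket 0.81 [209.2 218.9] [ 0.4921 -0.2172  0.006 ]
scene pocket 0.63 [127.4 272. ] [ 0.434  -0.4327  0.006 ]
scene pocket 0.55 [192.8 238.1] [ 0.4954 -0.2879  0.006 ]
scene pocket 0.46 [273.5 246.2] [ 0.6654 -0.2258  0.006 ]
scene dish_base 0.64 [209.7 221.7] [ 0.4993 -0.2257  0.007 ]
scene ramp 0.61 [242.2 188.2] [ 0.4974 -0.0727  0.    ]
scene stop_left 0.9 [267.4 122.3] [0.4342 0.1888 0.047 ]
scene stop_right 0.67 [301.8 127.5] [0.5379 0.2072 0.047 ]
scene stop_right 0.61 [194.3 238.7] [ 0.5275 -0.3204  0.047 ]
scene jar 0.64 [277. 247.] [ 0.6706 -0.2191  0.    ]
scene spare_dish 0.82 [215.6 283.3] [ 0.6072 -0.3677  0.    ]
scene spare_dish 0.43 [266.6 122.6] [0.3938 0.2612 0.    ]
top handle 0.96 [420.3 248.6] [ 0.4098 -0.5148  0.0285]
top handle 0.83 [330.3 209. ] [ 0.5009 -0.3015  0.0285]
to
[... 265 characters left out ...]
83  0.007 ]
top ramp 0.89 [237.8 209.8] [ 0.4981 -0.0774  0.    ]
top stop_left 0.72 [121.2 237.5] [0.4245 0.1906 0.047 ]
top stop_right 0.94 [119.9 186.4] [0.5449 0.2013 0.047 ]
top microscope 0.75 [139.9 237.1] [0.427  0.1612 0.    ]
top lamp 0.7 [351.3 167.7] [ 0.609  -0.3608  0.    ]
top lamp 0.37 [119.9 185.8] [0.5535 0.2182 0.    ]
top jar 0.74 [294.6 144.9] [ 0.6656 -0.2177  0.    ]
top jar 0.63 [141.2 235.3] [0.4315 0.1582 0.    ]
top spare_dish 0.67 [351.1 169.7] [ 0.6039 -0.3602  0.    ]
1.2 [0.30075571 0.60432538 0.23130946] [[ 0.895  0.     0.446]
 [-0.446  0.     0.895]
 [ 0.    -1.     0.   ]]
scene [ 0.95688656 -0.81756435  0.67532257]
top [ 0.40830147 -0.12596706  0.96210478]
```

View pics/top0.png

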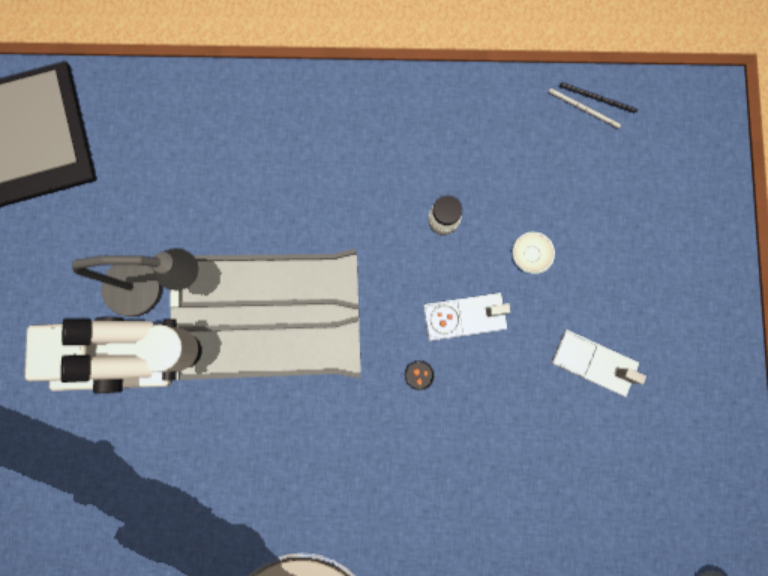

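View pics/scene0.png

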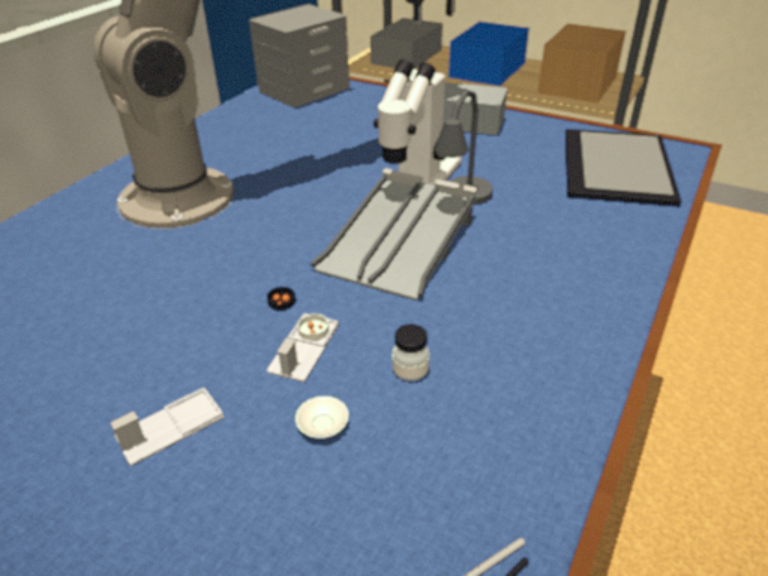

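The top view shows the ramp with its foot at about (359,315). The microscope lane is the lower one at row 350 and the lamp lane is the upper one. The dish-bearing carrier is at (465,316), with its handle at (497,310). The empty look-alike is at (598,363) and is farther from the base, so I leave it. Next I refine the ramp and carrier poses.

```bash
cat > ramp.py <<'E'
from h import *
s8,c8=np.sin(np.radians(8)),np.cos(np.radians(8))
def Rp(pose,s,y,h=0):  # slope coords -> world; pose=x,y,yaw
    X=np.array([s*c8-h*s8,y,.008+s*s8+h*c8]);c,s_=np.cos(pose[2]),np.sin(pose[2])
    return np.array([pose[0]+c*X[0]-s_*X[1],pose[1]+s_*X[0]+c*X[1],X[2]])
E
python3 - <<'E'
from ramp import *
from scipy.optimize import least_squares
# fit ramp with network points
D=[]
for c in P:
    bot.read_camera(c)
    for n,q in dict(ramp=None,stop_left=(.28,.056),stop_right=(.28,-.056)).items():
        r=bot.place_of(c,n)
        if r: D.append((c,q,np.array(r[0]["xy"])))
def f(p): return np.concatenate([proj(c,[p[0],p[1],0] if q is None else Rp(p,*q))-uv for c,q,uv in D])
s=least_squares(f,[.498,-.075,1.57],loss="soft_l1");p=s.x
print("ramp",p,np.degrees(p[2]),s.fun.round(1))
out=[]
for c,(x0,y0,x1,y1) in dict(top=(105,150,345,270),scene=(190,100,340,205)).items():
    im=bot.read_camera(c);k=3
    cr=cv2.resize(im[y0:y1,x0:x1],None,fx=k,fy=k,interpolation=cv2.INTER_CUBIC)
    for a,b in [((0,.097),(0,-.097)),((0,.097),(.28,.097)),((0,-.097),(.28,-.097)),((.0,.056),(.28,.056)),((.28,.097),(.28,-.097))]:
        A,B=[tuple(int(v) for v in (proj(c,Rp(p,*q))+.5-[x0,y0])*k) for q in (a,b)]
        cv2.line(cr,A,B,(0,0,255),1)
    for r in bot.cut_out(c,"handle")[:3]:
        m=r["pixels"];cn=max(cv2.findContours(m.astype(np.uint8),0,1)[0],key=cv2.contourArea)
        print(c,round(r["score"],2),r["extent"],m.sum())
        cv2.drawContours(cr,[((cn+.5-[x0,y0])*k).astype(int)],-1,(0,255,0),1)
    out.append(cr)
w=max(o.shape[1] for o in out)
out=[cv2.copyMakeBorder(o,0,0,0,w-o.shape[1],0) for o in out]
im=np.vstack(out);print(im.shape)
cv2.imwrite("pics/ramp1.png",cv2.resize(im,None,fx=min(1,600/im.shape[0]),fy=min(1,600/im.shape[0])))
E
```

```text
ramp [ 0.50498876 -0.07820322  1.64722776] 94.37919873903749 [-0.5  0.8 -3.  -2.4  0.   0.7 -1.  -0.9 -2.7 -0.7  1.9  0.3]
top 0.77 [283.2, 197.3, 340.1, 223.4] 1003
top 0.66 [367.9, 221.5, 428.0, 263.3] 1437
scene 0.6 [76.7, 260.2, 152.8, 310.7] 1758
scene 0.59 [178.9, 214.3, 227.7, 254.1] 864
(675, 720, 3)
```

View pics/ramp1.png

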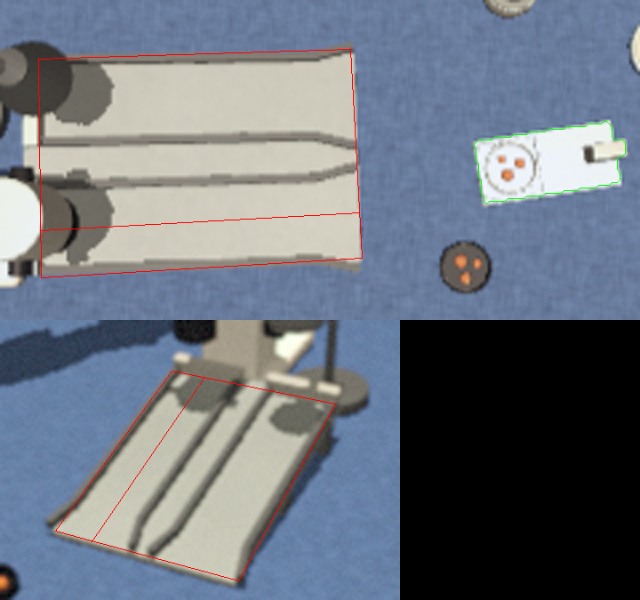

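The rail lines show the network-based fit is about 1° off in yaw, so I refine it photometrically (bright lane, dark rails and bench), and get the carrier pose from its mask.

```bash
cat > fit.py <<'E'
from ramp import *
from scipy.optimize import minimize
from scipy.ndimage import map_coordinates
ims={c:cv2.GaussianBlur(bot.read_camera(c)[:,:,2].astype(float),(0,0),1) for c in P}
def samp(c,X):
    u=np.array([proj(c,x) for x in X]);return map_coordinates(ims[c],[u[:,1],u[:,0]],order=1).mean()
def score(p,cs):
    t=0
    for c in cs:
        lane=[Rp(p,s,y) for s in np.arange(.05,.185,.015) for y in (-.086,-.026,.026,.086,.012,-.012)]
        rail=[Rp(p,s,y,.01) for s in np.arange(.05,.185,.015) for y in (-.095,-.091,-.021,-.017,.017,.021,.091,.095)]
        foot=[Rp(p,.004,y) for y in np.arange(-.085,.09,.01)]
        ben=[Rp(p,-.006,y)*[1,1,0] for y in np.arange(-.085,.09,.01)]
        t+=samp(c,lane)-samp(c,rail)+samp(c,foot)-samp(c,ben)
    return -t
for cs in (["top"],["scene"],["top","scene"]):
  b=min((minimize(score,[.503,-.078,np.radians(y)],args=(cs,),method="Nelder-Mead",options=dict(initial_simplex=[[.503,-.078,np.radians(y)],[.511,-.078,np.radians(y)],[.503,-.07,np.radians(y)],[.503,-.078,np.radians(y+2)]])) for y in(91.5,93,94.5)),key=lambda r:r.fun)
  print(cs,b.x.round(4),np.degrees(b.x[2]).round(2),b.fun)
p=b.x
# carrier from top mask
r=min(bot.cut_out("top","handle"),key=lambda r:r["extent"][0])
m=r["pixels"];pts=np.argwhere(m)[:,::-1]
W=np.array([at_z("top",q,.006)[:2] for q in pts],np.float32)
(cx,cy),wh,a=cv2.minAreaRect(W);print("rect",cx,cy,wh,a)
im=bot.read_camera("top");x0,y0,x1,y1=105,150,345,270;k=3.3
cr=cv2.resize(im[y0:y1,x0:x1],None,fx=k,fy=k,interpolation=cv2.INTER_CUBIC)
def L(A,B,col):
    cv2.line(cr,*[tuple(int(v) for v in (proj("top",X)+.5-[x0,y0])*k) for X in(A,B)],col,1)
for y in(-.089,-.023,.023,.089): L(Rp(p,.04,y,.01),Rp(p,.28,y,.01),(0,0,255))
L(Rp(p,0,.097),Rp(p,0,-.097),(0,0,255))
bx=cv2.boxPoints(((cx,cy),wh,a))
for i in range(4): L([*bx[i],.006],[*bx[(i+1)%4],.006],(0,255,0))
cv2.imwrite("pics/ramp2.png",cr)
E
python3 fit.py
```

```text
['top'] [ 0.5003 -0.0787  1.6244] 93.07 -138.82522936871186
['scene'] [ 0.5056 -0.0769  1.6235] 93.02 -132.5466114033904
['top', 'scene'] [ 0.5019 -0.0782  1.6231] 93.0 -253.11322354809346
rect 0.49964621663093567 -0.25846943259239197 (0.06296294182538986, 0.14243057370185852) 10.62582015991211
```

View pics/ramp2.png

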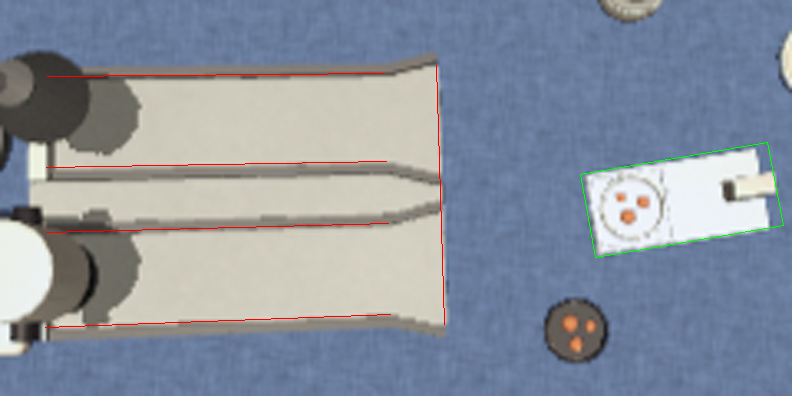

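Top and scene fits agree on 93.0° yaw. The mask rectangle includes the handle and so is too long, so I fit the plate outline the same way.

```bash
cat > car.py <<'E'
from ramp import *
from scipy.optimize import minimize
from scipy.ndimage import map_coordinates
def fitcar(p0,cs,ims):
    xs=np.linspace(-.05,.11,17);
    e=lambda d:np.array([[x,sg*(.03-d)] for x in np.linspace(-.005,.107,20) for sg in(1,-1)]+[[.115-d,y] for y in np.linspace(-.026,.026,14)]+[[-.015+d,y] for y in (-.026,-.022,-.018,.018,.022,.026)])
    I,O=e(.0025),e(-.0025)
    def g(p,c,E,z):
        c_,s=np.cos(p[2]),np.sin(p[2])
        X=np.c_[p[0]+c_*E[:,0]-s*E[:,1],p[1]+s*E[:,0]+c_*E[:,1],np.full(len(E),z)]
        u=np.array([proj(c,x) for x in X]);return map_coordinates(ims[c],[u[:,1],u[:,0]],order=1).mean()
    f=lambda p:-sum(g(p,c,I,.006)-g(p,c,O,.006) for c in cs)
    p0=np.array(p0);return min((minimize(f,p0,method="Nelder-Mead",options=dict(initial_simplex=[p0,p0+[.006*k,0,0],p0+[0,.006,0],p0+[0,0,.05*k]])) for k in(1,-1)),key=lambda r:r.fun)
E
python3 - <<'E'
from car import *
ims={c:cv2.GaussianBlur(bot.read_camera(c)[:,:,2].astype(float),(0,0),.7) for c in P}
for cs in (["top"],["scene"],["top","scene"]):
    r=fitcar([.501,-.305,np.radians(98.5)],cs,ims);print(cs,r.x.round(4),np.degrees(r.x[2]).round(2),r.fun)
# plan
p,Rm,o=tool();print(o["t"],p,o["gripper_width"])
for T in ([.3,.6,.45],[.68,.12,.45],[.5,-.3,.2]): print(T,(Rm.T@(np.array(T)-p)).round(4))
E
```

```text
['top'] [ 0.5067 -0.3047  1.7367] 99.51 -92.30639170458373
['scene'] [ 0.5085 -0.3093  1.7644] 101.09 -56.65236378204179
['top', 'scene'] [ 0.507  -0.3048  1.7434] 99.89 -145.0936649917675
2.1 [0.30075829 0.60431035 0.23130451] 1.0029126986935553
[0.3, 0.6, 0.45] [ 0.0012 -0.2187 -0.0042]
[0.68, 0.12, 0.45] [ 0.5553 -0.2187 -0.2646]
[0.5, -0.3, 0.2] [ 0.5813  0.0313 -0.7208]
```

```bash
python3 -m crank '[{"linear":[0,-0.22,0],"dr":[0,0,0],"hand":1},{"linear":[0,-0.22,0],"dr":[0,0,0],"hand":1},{"linear":[0,-0.22,0],"dr":[0,0,0],"hand":1},{"linear":[0,-0.22,0],"dr":[0,0,0],"hand":1},{"linear":[0.55,-0.22,-0.26],"dr":[0,0,0],"hand":1},{"linear":[0.55,-0.22,-0.26],"dr":[0,0,0],"hand":1},{"linear":[0.55,-0.22,-0.26],"dr":[0,0,0],"hand":1},{"linear":[0.55,-0.22,-0.26],"dr":[0,0,0],"hand":1},{"linear":[0.55,-0.22,-0.26],"dr":[0,0,0],"hand":1},{"linear":[0.55,-0.22,-0.26],"dr":[0,0,0],"hand":1}]'
cat > go.py <<'E'
# usage: go.py x y z yaw_of_tool_z pitch_deg -> linear, dr (tool axes now) to reach it
import sys; from h import *
x,y,z,yaw,pit=map(float,sys.argv[1:])
p,Rm,o=tool()
zz=R.from_euler("z",yaw,degrees=True).apply([1,0,0]);yy=np.array([0,0,-1.]);xx=np.cross(yy,zz)
T=np.c_[xx,yy,zz]@R.from_rotvec([0,0,pit],degrees=True).as_matrix()
print("t",round(o["t"],2),"at",p.round(4),"F",np.round(o["contact_force"],1),"w",round(o["gripper_width"],3))
print("linear",(Rm.T@(np.array([x,y,z])-p)).round(4),"dr",R.from_matrix(Rm.T@T).as_rotvec(degrees=True).round(2))
E
python3 go.py .68 .12 .45 63.5 0; python3 go.py .506 -.304 .15 9.7 0
```

```text
t: 2.93
eef_pos: [0.4558, 0.4068, 0.4203]
tool_rot: [0.689, -0.688, 0.162, -0.162]
contact_force: [0.9, 0.9, 0.6]
gripper_width: 0.999
t 2.93 at [0.4558 0.4068 0.4203] F [0.9 0.9 0.6] w 0.999
linear [ 0.3285 -0.0298 -0.1569] dr [-0.03  0.04  0.  ]
t 2.93 at [0.4558 0.4068 0.4203] F [0.9 0.9 0.6] w 0.999
linear [ 0.3616  0.27   -0.6142] dr [-3.000e-02  5.384e+01 -1.000e-02]
```

```bash
python3 -m crank '[{"linear":[0.32,-0.03,-0.16],"dr":[0,0,0],"hand":1},{"linear":[0.32,-0.03,-0.16],"dr":[0,0,0],"hand":1},{"linear":[0.32,-0.03,-0.16],"dr":[0,54,0],"hand":1},{"linear":[0.32,-0.03,-0.16],"dr":[0,54,0],"hand":1},{"linear":[0.32,-0.03,-0.16],"dr":[0,54,0],"hand":1},{"linear":[0.32,-0.03,-0.16],"dr":[0,54,0],"hand":1},{"linear":[0.32,-0.03,-0.16],"dr":[0,54,0],"hand":1},{"linear":[0.32,-0.03,-0.16],"dr":[0,54,0],"hand":1},{"linear":[0.32,-0.03,-0.16],"dr":[0,54,0],"hand":1},{"linear":[0.32,-0.03,-0.16],"dr":[0,54,0],"hand":1}]'
python3 go.py .506 -.304 .17 9.7 0
```

```text
t: 3.77
eef_pos: [0.6727, 0.1149, 0.4499]
tool_rot: [-0.535, 0.537, -0.46, 0.463]
contact_force: [-0.8, -0.9, -0.4]
gripper_width: 0.999
t 3.77 at [0.6727 0.1149 0.4499] F [-0.8 -0.9 -0.4] w 0.999
linear [ 0.388   0.2815 -0.2278] dr [-0.06 -1.09  0.26]
```

```bash
python3 -m crank '[{"linear":[0.16,0.0,-0.09],"dr":[0,-1,0],"hand":1},{"linear":[0.16,0.0,-0.09],"dr":[0,-1,0],"hand":1},{"linear":[0.16,0.0,-0.09],"dr":[0,-1,0],"hand":1},{"linear":[0.388,0.28,-0.228],"dr":[0,-1,0],"hand":1},{"linear":[0.388,0.28,-0.228],"dr":[0,-1,0],"hand":1},{"linear":[0.388,0.28,-0.228],"dr":[0,-1,0],"hand":1},{"linear":[0.388,0.28,-0.228],"dr":[0,-1,0],"hand":1},{"linear":[0.388,0.28,-0.228],"dr":[0,-1,0],"hand":1},{"linear":[0.388,0.28,-0.228],"dr":[0,-1,0],"hand":1},{"linear":[0.388,0.28,-0.228],"dr":[0,-1,0],"hand":1}]'
python3 go.py .506 -.304 .11 9.7 0
```

```text
t: 4.6
eef_pos: [0.5466, -0.2017, 0.2586]
tool_rot: [0.544, -0.544, 0.452, -0.452]
contact_force: [0.6, 0.4, 0.4]
gripper_width: 0.998
t 4.6 at [ 0.5466 -0.2017  0.2586] F [0.6 0.4 0.4] w 0.998
linear [ 0.0931  0.1485 -0.0588] dr [-0.05  0.86  0.  ]
```

```bash
python3 -m crank '[{"linear":[0.093,0.1485,-0.059],"dr":[0,1,0],"hand":1},{"linear":[0.093,0.1485,-0.059],"dr":[0,1,0],"hand":1},{"linear":[0.093,0.1485,-0.059],"dr":[0,1,0],"hand":1},{"linear":[0.093,0.1485,-0.059],"dr":[0,1,0],"hand":1},{"linear":[0.093,0.1485,-0.059],"dr":[0,1,0],"hand":1},{"linear":[0.093,0.1485,-0.059],"dr":[0,1,0],"hand":1}]'
python3 go.py .506 -.304 .017 9.7 0
python3 - <<'E'
from h import *
a=bot.read_camera("scene")[180:280,150:260];b=bot.read_camera("top")[170:250,270:380]
cv2.imwrite("pics/g3.png",np.hstack([cv2.resize(a,(385,350),interpolation=2),cv2.resize(b,(400,350),interpolation=2)]))
E
```

```text
t: 5.1
eef_pos: [0.5022, -0.3048, 0.1075]
tool_rot: [-0.537, 0.54, -0.46, 0.456]
contact_force: [-0.5, -0.0, 1.0]
gripper_width: 1.0
t 5.1 at [ 0.5022 -0.3048  0.1075] F [-0.5 -0.   1. ] w 1.0
linear [-0.      0.0905  0.0045] dr [ 0.37 -0.44 -0.11]
```

View pics/g3.png

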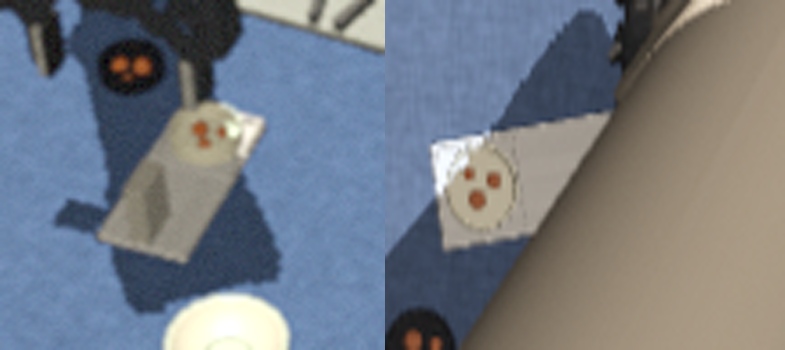

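The scene crop shows the two fingers straddling the handle (handle at crop (150,205), fingertips at (40,60) and (190,80)). The top view is blocked by the arm. I descend and grip.

```bash
python3 -m crank '[{"linear":[0,0.05,0.004],"dr":[0.4,-0.4,0],"hand":1},{"linear":[0,0.05,0.004],"dr":[0.4,-0.4,0],"hand":1},{"linear":[0,0.09,0.004],"dr":[0.4,-0.4,0],"hand":1},{"linear":[0,0.09,0.004],"dr":[0.4,-0.4,0],"hand":1},{"linear":[0,0.09,0.004],"dr":[0.4,-0.4,0],"hand":0},{"linear":[0,0.09,0.004],"dr":[0.4,-0.4,0],"hand":-0.4},{"linear":[0,0.09,0.004],"dr":[0.4,-0.4,0],"hand":-1},{"linear":[0,0.09,0.004],"dr":[0.4,-0.4,0],"hand":-1},{"linear":[0,0.09,0.004],"dr":[0.4,-0.4,0],"hand":-1},{"linear":[0,0.09,0.004],"dr":[0.4,-0.4,0],"hand":-1}]' 60
python3 go.py .506 -.304 .017 9.7 0
```

```text
t: 6.03
eef_pos: [0.5104, -0.3027, 0.0222]
tool_rot: [0.543, -0.54, 0.453, -0.457]
contact_force: [-8.9, 2.2, 18.6]
gripper_width: 0.154
t 6.03 at [ 0.5104 -0.3027  0.0222] F [-8.9  2.2 18.6] w 0.154
linear [ 0.0005  0.0052 -0.0046] dr [-0.44  0.24  0.04]
```

```bash
python3 -m crank '[{"linear":[0,-0.01,0],"dr":[0,0,0],"hand":-1},{"linear":[0,-0.03,0],"dr":[0,0,0],"hand":-1},{"linear":[0,-0.06,0],"dr":[0,0,0],"hand":-1},{"linear":[0,-0.09,0],"dr":[0,0,0],"hand":-1},{"linear":[0,-0.11,0],"dr":[0,0,0],"hand":-1},{"linear":[0,-0.11,0],"dr":[0,0,0],"hand":-1},{"linear":[0,-0.11,0],"dr":[0,0,0],"hand":-1}]'
python3 go.py .45 -.12 .127 3 8
python3 - <<'E'
from h import *
a=bot.read_camera("scene")[150:270,140:290];b=bot.read_camera("top")[150:270,230:380]
cv2.imwrite("pics/g4.png",np.hstack([cv2.resize(a,(400,320),interpolation=2),cv2.resize(b,(400,320),interpolation=2)]))
for c in P:
  for n in("nose","pocket","handle"):
    print(c,n,[(round(r["score"],2),np.round(r["xy"],1)) for r in bot.place_of(c,n)[:3]])
E
```

```text
t: 6.62
eef_pos: [0.5101, -0.3023, 0.132]
tool_rot: [0.544, -0.539, 0.452, -0.457]
contact_force: [-1.1, 0.2, -3.3]
gripper_width: 0.154
t 6.62 at [ 0.5101 -0.3023  0.132 ] F [-1.1  0.2 -3.3] w 0.154
linear [-0.19    0.0046 -0.0277] dr [-0.04  6.97  8.01]
scene nose [(0.94, array([143.2, 270.4])), (0.85, array([209. , 175.7]))]
scene pocket [(0.65, array([207.9, 180.8])), (0.62, array([215.1, 283. ])), (0.55, array([128.1, 272.1]))]
scene handle [(0.93, array([ 88.9, 288.1])), (0.66, array([185.1, 198. ]))]
top nose [(0.93, array([286.3, 212.1]))]
top pocket [(0.98, array([299.8, 207.5]))]
top handle [(0.89, array([340.5, 202.9])), (0.7, array([115.9, 188.2])), (0.65, array([421.5, 251.3]))]
```

View pics/g4.png

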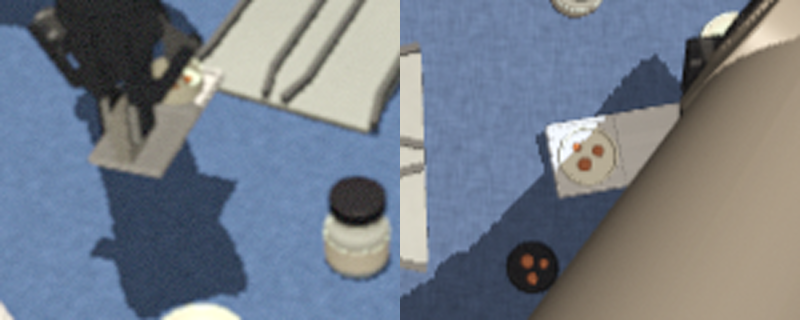

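```bash
python3 - <<'E'
from h import *
p,Rm,o=tool()
for c,n,uv,z in [("top","nose",(286.3,212.1),.11),("scene","nose",(209,175.7),.11),("top","pocket",(299.8,207.5),.116),("scene","pocket",(207.9,180.8),.116)]:
    X=at_z(c,uv,z);print(c,n,X.round(4),"tool:",(Rm.T@(X-p)).round(4))
# nominal nose if handle centre = TCP along x
import numpy as np
print(Rm.round(3))
E
```

```text
top nose [ 0.4844 -0.1895  0.11  ] tool: [-0.1152  0.0201 -0.005 ]
scene nose [ 0.483 -0.189  0.11 ] tool: [-0.1159  0.0201 -0.0064]
top pocket [ 0.4944 -0.2185  0.116 ] tool: [-0.0849  0.0141 -0.0001]
scene pocket [ 0.4964 -0.2127  0.116 ] tool: [-0.0903  0.0142  0.0029]
[[ 0.172  0.005  0.985]
 [-0.985  0.002  0.172]
 [-0.001 -1.     0.006]]
```

```bash
python3 - <<'E'
from ramp import *
pose=[.505,-.078,np.radians(93)]
for s,h in((.025,.062),(.025,.022),(.165,.022)): print(s,h,Rp(pose,s,.056,h).round(4))
p,Rm,o=tool();print(Rm.T@(Rp(pose,.025,.056,.092)-p))
E
python3 go.py .4537 -.07 .074 3 8
```

```text
0.025 0.062 [ 0.4482 -0.0648  0.0729]
0.025 0.022 [ 0.4479 -0.0593  0.0333]
0.165 0.022 [0.4407 0.0792 0.0527]
[-0.24008118  0.02754765 -0.01967611]
t 7.02 at [ 0.5091 -0.3021  0.1301] F [-0.7 -0.2 -3.9] w 0.148
linear [-0.2382  0.0562 -0.0148] dr [0.17 6.94 7.93]
```

```bash
python3 -m crank '[{"linear":[-0.012,0,-0.001],"dr":[0,0.7,0.8],"hand":-1},{"linear":[-0.036,0,-0.003],"dr":[0,1.4,1.6],"hand":-1},{"linear":[-0.066,0.003,-0.006],"dr":[0,2.1,2.4],"hand":-1},{"linear":[-0.1,0.008,-0.009],"dr":[0,2.8,3.2],"hand":-1},{"linear":[-0.134,0.013,-0.012],"dr":[0,3.5,4],"hand":-1},{"linear":[-0.168,0.018,-0.015],"dr":[0,4.4,5],"hand":-1},{"linear":[-0.2,0.022,-0.017],"dr":[0.1,5.3,6],"hand":-1},{"linear":[-0.225,0.025,-0.019],"dr":[0.2,6.2,7],"hand":-1},{"linear":[-0.24,0.027,-0.02],"dr":[0.2,7,8],"hand":-1},{"linear":[-0.24,0.027,-0.02],"dr":[0.2,7,8],"hand":-1}]'
python3 go.py .4482 -.0648 .0729 3 8
python3 - <<'E'
from ramp import *
pose=[.505,-.078,np.radians(93)]
a=bot.read_camera("scene")[80:210,170:330];b=bot.read_camera("top")[150:280,100:260]
cv2.imwrite("pics/g5.png",np.hstack([cv2.resize(a,(400,325),interpolation=2),cv2.resize(b,(400,325),interpolation=2)]))
p,Rm,o=tool()
for c in P:
  for n,v in(("nose",(-.115,.0215,0)),("pocket",(-.085,.0155,0))):
    print(c,n,[(round(r["score"],2),np.round(r["xy"],1)) for r in bot.place_of(c,n)[:2]],"pred",proj(c,p+Rm@np.array(v)).round(1))
E
```

```text
t: 7.85
eef_pos: [0.4471, -0.0662, 0.1033]
tool_rot: [0.547, -0.477, 0.522, -0.448]
contact_force: [0.1, -0.6, -3.6]
gripper_width: 0.156
t 7.85 at [ 0.4471 -0.0662  0.1033] F [ 0.1 -0.6 -3.6] w 0.156
linear [0.0031 0.0303 0.0011] dr [ 0.04  0.09 -0.22]
scene nose [(0.59, array([143. , 266.4])), (0.5, array([273.8, 247.1]))] pred [245.8 129.1]
scene pocket [(0.87, array([130.1, 271.7])), (0.79, array([240.2, 132.1]))] pred [240.6 133.8]
top nose [(0.77, array([371.6, 229.3])), (0.64, array([177.7, 230.7]))] pred [178.7 229.6]
top pocket [(0.67, array([190.9, 228.8]))] pred [192.4 229.1]
```

View pics/g5.png

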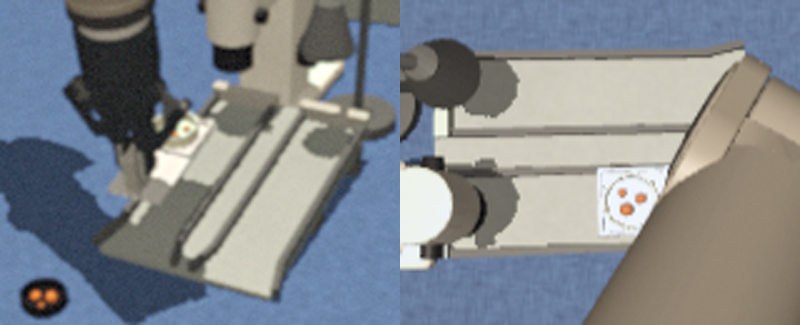

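Pocket and nose appear within about 1.5 px of where the arm pose predicts, and the carrier is over the microscope lane with the dish seated. I lower it to about 6 mm above the surface and compare it laterally with the rails.

```bash
python3 -m crank '[{"linear":[0.001,0.01,0],"dr":[0,0,0],"hand":-1},{"linear":[0.002,0.03,0],"dr":[0,0,-0.2],"hand":-1},{"linear":[0.003,0.05,0.001],"dr":[0,0,-0.2],"hand":-1},{"linear":[0.003,0.062,0.001],"dr":[0,0,-0.2],"hand":-1},{"linear":[0.003,0.064,0.001],"dr":[0,0,-0.2],"hand":-1},{"linear":[0.003,0.064,0.001],"dr":[0,0,-0.2],"hand":-1}]'
python3 go.py .4479 -.0593 .0333 3 8
python3 - <<'E'
from ramp import *
b=bot.read_camera("top")[200:260,130:230]
cv2.imwrite("pics/g6.png",cv2.resize(b,(800,480),interpolation=2))
E
```

```text
t: 8.65
eef_pos: [0.4488, -0.065, 0.0398]
tool_rot: [0.544, -0.477, 0.521, -0.452]
contact_force: [-4.6, -3.2, 11.6]
gripper_width: 0.154
t 8.65 at [ 0.4488 -0.065   0.0398] F [-4.6 -3.2 11.6] w 0.154
linear [-0.0048  0.0072 -0.0006] dr [-0.06 -0.2   0.16]
```

View pics/g6.png

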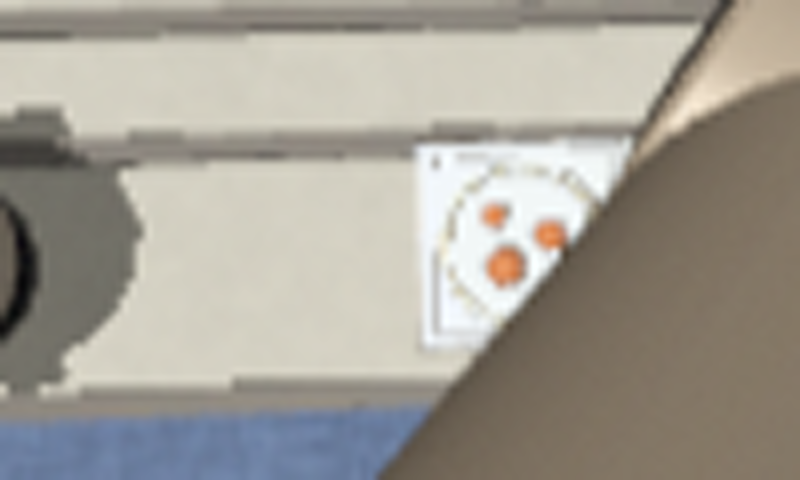

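The plate's inner edge (row 143) overlaps the divider rail, while there is a gap of about 30 px to the outer rail (row 380). It is about 5 mm too far towards +x and resting on the rail, so I lift, shift -5 mm across, and look again.

```bash
python3 -m crank '[{"linear":[0,-0.006,0],"dr":[0,0,0],"hand":-1},{"linear":[0,-0.012,-0.002],"dr":[0,0,0],"hand":-1},{"linear":[0,-0.012,-0.004],"dr":[0,0,0],"hand":-1},{"linear":[0,-0.012,-0.0055],"dr":[0,0,0],"hand":-1},{"linear":[0,-0.012,-0.0055],"dr":[0,0,0],"hand":-1},{"linear":[0,-0.012,-0.0055],"dr":[0,0,0],"hand":-1}]'
python3 go.py .4435 -.0593 .0333 3 8
python3 - <<'E'
from ramp import *
b=bot.read_camera("top")[200:260,130:230]
cv2.imwrite("pics/g7.png",cv2.resize(b,(800,480),interpolation=2))
E
```

```text
t: 9.2
eef_pos: [0.4438, -0.065, 0.0517]
tool_rot: [0.545, -0.478, 0.52, -0.451]
contact_force: [0.5, 0.8, -3.6]
gripper_width: 0.152
t 9.2 at [ 0.4438 -0.065   0.0517] F [ 0.5  0.8 -3.6] w 0.152
linear [-0.0031  0.019  -0.    ] dr [-0.1  -0.02  0.15]
```

View pics/g7.png

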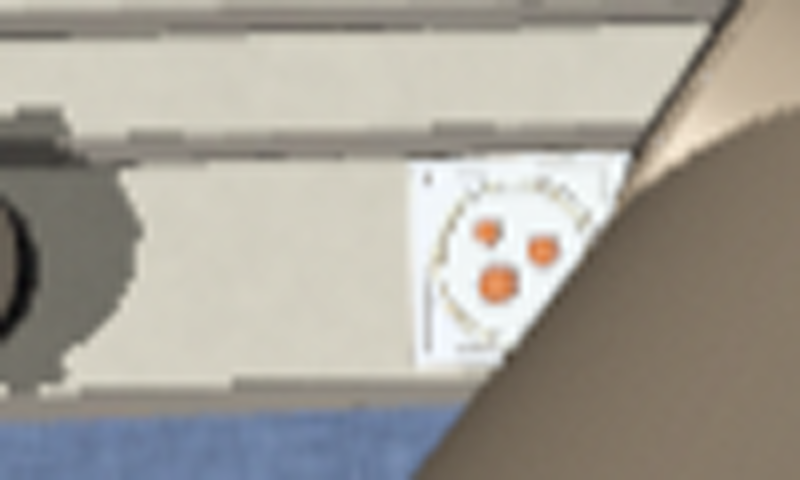

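Now the plate spans rows 158–368 between rails at about 152 and 378, so it is centred. I lower it.

```bash
python3 -m crank '[{"linear":[-0.001,0.005,0],"dr":[0,0,0],"hand":-1},{"linear":[-0.002,0.01,0],"dr":[0,0,0],"hand":-1},{"linear":[-0.003,0.014,0],"dr":[0,0,0],"hand":-1},{"linear":[-0.003,0.014,0],"dr":[0,0,0],"hand":-1},{"linear":[-0.003,0.014,0],"dr":[0,0,0],"hand":-1}]'; python3 -m crank '[{"linear":[0,0.002,0],"dr":[0,0,0],"hand":-1},{"linear":[0,0.004,0],"dr":[0,0,0],"hand":-1},{"linear":[0,0.005,0],"dr":[0,0,0],"hand":-1},{"linear":[0,0.005,0],"dr":[0,0,0],"hand":-1}]'
python3 go.py .4435 -.0593 .0333 3 8
```

```text
t: 9.67
eef_pos: [0.4434, -0.0601, 0.0379]
tool_rot: [0.545, -0.478, 0.521, -0.451]
contact_force: [0.2, -0.1, -3.5]
gripper_width: 0.156
t: 10.0
eef_pos: [0.4438, -0.0597, 0.0334]
tool_rot: [0.545, -0.478, 0.52, -0.451]
contact_force: [0.2, -0.2, -2.6]
gripper_width: 0.155
t 10.0 at [ 0.4438 -0.0597  0.0334] F [ 0.2 -0.2 -2.6] w 0.155
linear [-0.0004  0.0002 -0.0003] dr [-0.12 -0.04  0.15]
```

Height is exactly as expected with no rail contact. I settle it 2 mm more and release.

```bash
python3 -m crank '[{"linear":[0,0.001,0],"dr":[0,0,0],"hand":-1},{"linear":[0,0.002,0],"dr":[0,0,0],"hand":-1},{"linear":[0,0.002,0],"dr":[0,0,0],"hand":-1},{"linear":[0,0.001,0],"dr":[0,0,0],"hand":-0.5},{"linear":[0,0.001,0],"dr":[0,0,0],"hand":-0.2},{"linear":[0,0,0],"dr":[0,0,0],"hand":-0.1},{"linear":[0,0,0],"dr":[0,0,0],"hand":-0.1}]'
python3 - <<'E'
from ramp import *
p,Rm,o=tool();print(o["contact_force"],o["gripper_width"],p)
for c in P:
  bot.read_camera(c)
  for n in("nose","pocket","handle"): print(c,n,[(round(r["score"],2),np.round(r["xy"],1)) for r in bot.place_of(c,n)[:3]])
E
```

```text
t: 10.58
eef_pos: [0.4439, -0.0596, 0.0336]
tool_rot: [0.545, -0.478, 0.52, -0.451]
contact_force: [0.6, -0.3, -0.6]
gripper_width: 0.449
[ 0.62801938 -0.27965023 -0.58045418] 0.4491141568357291 [ 0.44385052 -0.05962632  0.03355207]
scene nose [(0.77, array([144.6, 270.6])), (0.68, array([243.8, 149.8]))]
scene pocket [(0.87, array([245.3, 153.1])), (0.76, array([127.6, 271.8]))]
scene handle [(0.75, array([228.9, 169.3])), (0.61, array([ 85.6, 289. ]))]
top nose [(0.8, array([370.3, 228. ])), (0.56, array([177.8, 231.7])), (0.46, array([194.3, 234. ]))]
top pocket [(0.87, array([381.6, 232.8])), (0.7, array([294.1, 146. ])), (0.62, array([192.7, 230. ]))]
top handle [(0.81, array([420.9, 250.4]))]
```

```bash
python3 -m crank '[{"linear":[0,-0.015,0],"dr":[0,0,0],"hand":-0.1},{"linear":[0,-0.04,0],"dr":[0,0,0],"hand":-0.1},{"linear":[0,-0.06,0],"dr":[0,0,0],"hand":-0.1},{"linear":[0,-0.06,0],"dr":[0,0,0],"hand":-0.1},{"linear":[0.03,-0.06,0],"dr":[0,0,0],"hand":-1},{"linear":[0.055,-0.06,0],"dr":[0,0,0],"hand":-1},{"linear":[0.055,-0.04,0],"dr":[0,0,0],"hand":-1},{"linear":[0.055,-0.01,0],"dr":[0,0,0],"hand":-1},{"linear":[0.055,0.008,0],"dr":[0,0,0],"hand":-1},{"linear":[0.055,0.008,0],"dr":[0,0,0],"hand":-1}]'
python3 - <<'E'
from ramp import *
pose=[.500,-.078,np.radians(93)]
p,Rm,o=tool()
for s in(-.015,.139): print(s,(Rm.T@(Rp(pose,s,.056,.012)-p)).round(4))
a=bot.read_camera("scene")[80:210,170:330];b=bot.read_camera("top")[190:270,120:280]
cv2.imwrite("pics/g8.png",np.hstack([cv2.resize(a,(380,310),interpolation=2),cv2.resize(b[:, :110],(420,310),interpolation=2)]))
for c in P:
  for n in("nose","pocket","dish_base"): print(c,n,[(round(r["score"],2),np.round(r["xy"],1)) for r in bot.place_of(c,n)[:3]])
E
```

```text
t: 11.82
eef_pos: [0.4439, -0.1118, 0.0149]
tool_rot: [0.544, -0.479, 0.522, -0.449]
contact_force: [-1.9, 0.1, -0.8]
gripper_width: 0.001
-0.015 [-0.0146 -0.0009  0.0018]
0.139 [-0.1686 -0.001   0.0016]
scene nose [(0.74, array([143.2, 269.4])), (0.62, array([246.2, 149.7]))]
scene pocket [(0.68, array([130.5, 271.6])), (0.55, array([242.8, 154. ]))]
scene dish_base [(0.78, array([242.6, 156.6])), (0.77, array([189. , 201.8]))]
top nose [(0.93, array([370.9, 231.1])), (0.81, array([178.8, 236.1])), (0.27, array([142.2, 237.7]))]
top pocket [(0.79, array([384. , 235.6])), (0.75, array([195.4, 232.7])), (0.16, array([137.5, 237.4]))]
top dish_base []
```

View pics/g8.png

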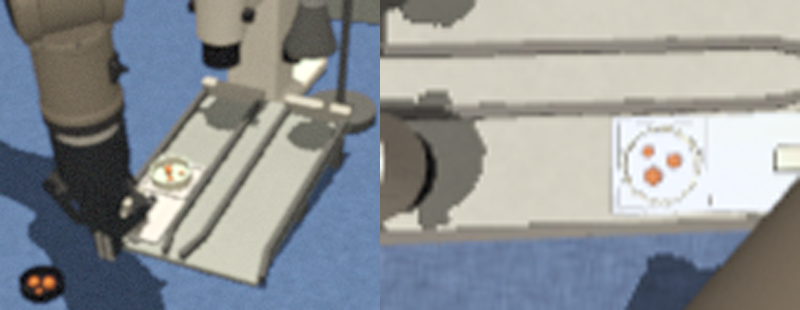

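The carrier lies in the microscope lane and is released, with the dish seated. The shut fingers are behind the tail. I push up the slope along tool -x.

```bash
python3 -m crank '[{"linear":[-0.015,0,0],"dr":[0,0,0],"hand":-1},{"linear":[-0.022,0,0],"dr":[0,0,0],"hand":-1},{"linear":[-0.027,0,0],"dr":[0,0,0],"hand":-1},{"linear":[-0.033,0,0],"dr":[0,0,0],"hand":-1},{"linear":[-0.042,0,0],"dr":[0,0,0],"hand":-1},{"linear":[-0.052,0,0],"dr":[0,0,0],"hand":-1},{"linear":[-0.063,0,0],"dr":[0,0,0],"hand":-1},{"linear":[-0.074,0,0],"dr":[0,0,0],"hand":-1},{"linear":[-0.083,0,0],"dr":[0,0,0],"hand":-1},{"linear":[-0.09,0,0],"dr":[0,0,0],"hand":-1}]'
python3 - <<'E'
from ramp import *
pose=[.500,-.078,np.radians(93)]
p,Rm,o=tool();print((Rm.T@(Rp(pose,.139,.056,.012)-p)).round(4),o["contact_force"])
for c in P:
  bot.read_camera(c)
  for n in("nose","pocket"): print(c,n,[(round(r["score"],2),np.round(r["xy"],1)) for r in bot.place_of(c,n)[:3]])
E
```

```text
t: 13.05
eef_pos: [0.4422, -0.0231, 0.0307]
tool_rot: [0.546, -0.478, 0.52, -0.451]
contact_force: [0.1, -6.1, 3.7]
gripper_width: -0.008
[-0.0786  0.0022 -0.0012] [ 0.05715933 -6.11764868  3.68500437]
scene nose [(0.77, array([258.9, 136.6])), (0.74, array([244.6, 189. ])), (0.66, array([144.4, 268. ]))]
scene pocket [(0.79, array([127.5, 275.2])), (0.67, array([251.7, 142.3]))]
top nose [(0.87, array([371.2, 229.5])), (0.68, array([152.6, 232.8]))]
top pocket [(0.69, array([384.9, 234.3])), (0.5, array([166.9, 235.2]))]
```

```bash
python3 -m crank '[{"linear":[-0.006,0,0],"dr":[0,0,0],"hand":-1},{"linear":[-0.015,0,0],"dr":[0,0,0],"hand":-1},{"linear":[-0.025,0,0],"dr":[0,0,0],"hand":-1},{"linear":[-0.035,0,0],"dr":[0,0,0],"hand":-1},{"linear":[-0.045,0,0],"dr":[0,0,0],"hand":-1},{"linear":[-0.053,0,0],"dr":[0,0,0],"hand":-1},{"linear":[-0.06,0,0],"dr":[0,0,0],"hand":-1},{"linear":[-0.065,0,0],"dr":[0,0,0],"hand":-1},{"linear":[-0.068,0,0],"dr":[0,0,0],"hand":-1},{"linear":[-0.07,0,0],"dr":[0,0,0],"hand":-1}]'
python3 -m crank '[{"linear":[-0.002,0,0],"dr":[0,0,0],"hand":-1},{"linear":[-0.004,0,0],"dr":[0,0,0],"hand":-1},{"linear":[-0.004,0,0],"dr":[0,0,0],"hand":-1}]'
```

```text
t: 14.18
eef_pos: [0.4383, 0.0457, 0.04]
tool_rot: [0.545, -0.478, 0.52, -0.451]
contact_force: [0.5, -3.4, 0.1]
gripper_width: 0.001
t: 14.43
eef_pos: [0.4381, 0.0494, 0.0404]
tool_rot: [0.545, -0.478, 0.52, -0.451]
contact_force: [-0.5, -1.7, 2.1]
gripper_width: -0.006
```

```bash
for i in 1; do python3 -m crank '[{"linear":[-0.002,0,0],"dr":[0,0,0],"hand":-1},{"linear":[-0.004,0,0],"dr":[0,0,0],"hand":-1},{"linear":[-0.004,0,0],"dr":[0,0,0],"hand":-1}]'; done;  python3 -m crank '[{"linear":[-0.002,0,0],"dr":[0,0,0],"hand":-1},{"linear":[-0.004,0,0],"dr":[0,0,0],"hand":-1},{"linear":[-0.004,0,0],"dr":[0,0,0],"hand":-1}]'
```

```text
t: 14.68
eef_pos: [0.4382, 0.0529, 0.041]
tool_rot: [0.545, -0.478, 0.52, -0.452]
contact_force: [1.3, -4.2, 0.4]
gripper_width: -0.002
t: 14.93
eef_pos: [0.4383, 0.0529, 0.0413]
tool_rot: [0.544, -0.477, 0.52, -0.454]
contact_force: [1.3, -16.7, 1.3]
gripper_width: -0.002
```

The force rose to 17 N and the motion stopped near the predicted place (y≈0.0545). I press slightly more to confirm, then look.

```bash
python3 -m crank '[{"linear":[-0.002,0,0],"dr":[0,0,0],"hand":-1},{"linear":[-0.003,0,0],"dr":[0,0,0],"hand":-1},{"linear":[-0.003,0,0],"dr":[0,0,0],"hand":-1},{"linear":[0.004,0,0],"dr":[0,0,0],"hand":-1},{"linear":[0.014,0,0],"dr":[0,0,0],"hand":-1},{"linear":[0.04,0,0],"dr":[0,0,0],"hand":-1},{"linear":[0.08,-0.01,0],"dr":[0,0,0],"hand":-1},{"linear":[0.12,-0.04,0],"dr":[0,0,0],"hand":-1},{"linear":[0.16,-0.08,0],"dr":[0,0,0],"hand":-1},{"linear":[0.2,-0.12,0],"dr":[0,0,0],"hand":-1}]'
python3 - <<'E'
from ramp import *
a=bot.read_camera("scene")[90:190,190:310];b=bot.read_camera("top")[190:270,110:210]
cv2.imwrite("pics/g9.png",np.hstack([cv2.resize(a,(400,333),interpolation=2),cv2.resize(b,(400,333),interpolation=2)]))
pose=[.500,-.078,np.radians(93)]
for c in P:
  print(c,"pred nose,tail,handle",*[proj(c,Rp(pose,s,.056,h)).round(1) for s,h in((.28,0),(.15,.006),(.165,.0285))])
  for n in("nose","pocket","handle"): print(c,n,[(round(r["score"],2),np.round(r["xy"],1)) for r in bot.place_of(c,n)[:3]])
E
```

```text
t: 15.77
eef_pos: [0.4462, -0.1277, 0.1108]
tool_rot: [0.545, -0.478, 0.521, -0.45]
contact_force: [1.2, 0.7, 0.0]
gripper_width: 0.002
scene pred nose,tail,handle [267.1 120.9] [247.9 145.3] [249.6 135.8]
scene nose [(0.93, array([145.9, 268. ])), (0.59, array([269.5, 120.3]))]
scene pocket [(0.92, array([128.3, 273.5])), (0.62, array([263.5, 125.2]))]
scene handle [(0.78, array([250.9, 136.7])), (0.59, array([ 83.2, 288.5])), (0.47, array([265.7, 125.6]))]
top pred nose,tail,handle [119.1 235.3] [175.7 233.4] [168.4 233.2]
top nose [(0.88, array([369.6, 232.2])), (0.6, array([120.4, 233.8]))]
top pocket [(0.83, array([137.1, 233.5])), (0.83, array([380.8, 235.9]))]
top handle [(0.68, array([423.5, 249.6])), (0.62, array([167.7, 235.1]))]
```

View pics/g9.png

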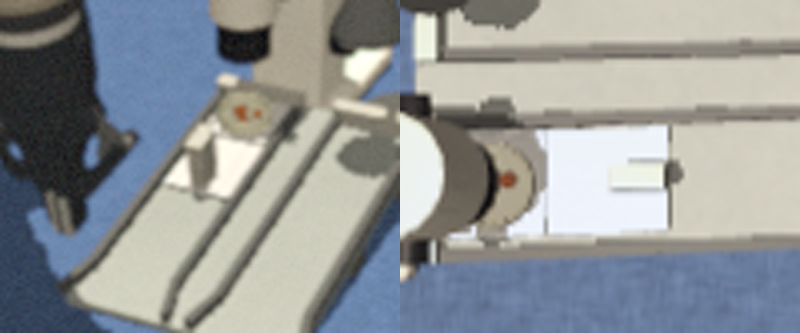

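The carrier sits at the top of the microscope lane with the dish in its pocket under the lens; tail edge at top pixel ~177 against 175.7 predicted. I touch the tail once more, gently, to make sure it didn't slide back when the fingers left.

```bash
python3 -c "
from h import *
p,Rm,o=tool();print((Rm.T@(np.array([.4385,.0445,.0407])-p)).round(4))
print(at_z('top',(177,234),.035))"
python3 go.py .4385 .0445 .0407 3 8
```

```text
[-0.1583  0.0913  0.0013]
[0.43500426 0.06340525 0.035     ]
t 16.17 at [ 0.4464 -0.1247  0.1093] F [-0.1  0.7  0.6] w 0.0
linear [-0.1583  0.0913  0.0013] dr [0.03 0.1  0.08]
```

```bash
python3 -m crank '[{"linear":[-0.02,0.03,0.001],"dr":[0,0,0],"hand":-1},{"linear":[-0.05,0.06,0.001],"dr":[0,0,0],"hand":-1},{"linear":[-0.08,0.085,0.001],"dr":[0,0,0],"hand":-1},{"linear":[-0.11,0.088,0.001],"dr":[0,0,0],"hand":-1},{"linear":[-0.135,0.088,0.001],"dr":[0,0,0],"hand":-1},{"linear":[-0.155,0.088,0.001],"dr":[0,0,0],"hand":-1},{"linear":[-0.158,0.088,0.001],"dr":[0,0,0],"hand":-1},{"linear":[-0.158,0.088,0.001],"dr":[0,0,0],"hand":-1}]'
python3 -m crank '[{"linear":[-0.003,0,0],"dr":[0,0,0],"hand":-1},{"linear":[-0.005,0,0],"dr":[0,0,0],"hand":-1},{"linear":[-0.005,0,0],"dr":[0,0,0],"hand":-1}]'
python3 -m crank '[{"linear":[-0.002,0,0],"dr":[0,0,0],"hand":-1},{"linear":[-0.004,0,0],"dr":[0,0,0],"hand":-1},{"linear":[-0.004,0,0],"dr":[0,0,0],"hand":-1}]'
```

```text
t: 16.83
eef_pos: [0.4388, 0.0439, 0.0442]
tool_rot: [0.546, -0.479, 0.52, -0.449]
contact_force: [0.9, -0.7, -0.4]
gripper_width: -0.002
t: 17.08
eef_pos: [0.4392, 0.0461, 0.0452]
tool_rot: [0.545, -0.478, 0.521, -0.452]
contact_force: [0.1, 0.5, -0.4]
gripper_width: 0.001
t: 17.33
eef_pos: [0.4391, 0.0507, 0.0459]
tool_rot: [0.545, -0.478, 0.52, -0.451]
contact_force: [-0.2, 0.1, -0.2]
gripper_width: 0.003
```

No contact up to y=0.0507, so it hasn't slid back. I press lightly once more, then back off slowly and clear.

```bash
python3 -m crank '[{"linear":[-0.002,0,0],"dr":[0,0,0],"hand":-1},{"linear":[-0.004,0,0],"dr":[0,0,0],"hand":-1},{"linear":[-0.005,0,0],"dr":[0,0,0],"hand":-1},{"linear":[-0.005,0,0],"dr":[0,0,0],"hand":-1}]'
python3 -m crank '[{"linear":[0.002,0,0],"dr":[0,0,0],"hand":-1},{"linear":[0.005,0,0],"dr":[0,0,0],"hand":-1},{"linear":[0.01,0,0],"dr":[0,0,0],"hand":-1},{"linear":[0.03,0,0],"dr":[0,0,0],"hand":-1},{"linear":[0.06,-0.01,0],"dr":[0,0,0],"hand":-1},{"linear":[0.1,-0.04,0],"dr":[0,0,0],"hand":-1},{"linear":[0.14,-0.08,0],"dr":[0,0,0],"hand":-1},{"linear":[0.14,-0.08,0],"dr":[0,0,0],"hand":-1},{"linear":[0.14,-0.08,0],"dr":[0,0,0],"hand":-1}]'
python3 - <<'E'
from ramp import *
a=bot.read_camera("scene")[80:300,170:330];b=bot.read_camera("top")[130:270,110:370]
cv2.imwrite("pics/g10.png",np.hstack([cv2.resize(a,(240,330),interpolation=2),cv2.resize(b,(560,302),interpolation=2)[:330] if 0 else cv2.copyMakeBorder(cv2.resize(b,(560,302),interpolation=2),0,28,0,0,0)]))
E
```

```text
t: 17.67
eef_pos: [0.4391, 0.0522, 0.0464]
tool_rot: [0.544, -0.478, 0.52, -0.453]
contact_force: [-0.4, -11.5, 0.2]
gripper_width: 0.001
t: 18.42
eef_pos: [0.4485, -0.0991, 0.1095]
tool_rot: [0.545, -0.475, 0.52, -0.455]
contact_force: [0.0, -0.6, 0.2]
gripper_width: 0.0
```

View pics/g10.png

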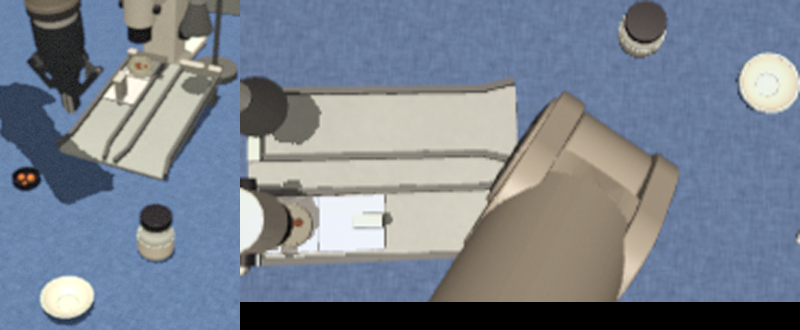

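The carrier is hard against the stop: contact at the same place (y 0.052), force 11.5 N. The dish is seated, the jar and spare dish are untouched, and the robot is clear.

```bash
python3 -c "
from station import bot
print(bot.hand_in())"
```

```text
the job is handed in; nothing more can be done
None
```

The dish carrier is in the microscope lane with its front edge against the top stop. The dish is still in its pocket under the lens. I handed the job in at about 18.5 s.

**What I did:** I gripped the dish-bearing carrier by its handle and set it down at the foot of the microscope lane, dish end uphill, then let go. With the fingers shut, I pushed its tail up the lane.

**One correction:** the first lowering came down about 5 mm to one side and rested on the divider rail, pressing with about 15 N. I lifted it, re-centred it from the top camera, and it then went down without touching a rail.

**Last checks:**
- **Against the stop:** the push came to a halt at TCP y = 0.053 with 17 N; I had predicted about 0.0545. A second touch met no resistance until y ≈ 0.052 (11.5 N), so the carrier had not slid back.
- **Dish and bystanders:** in the last pictures the dish sits in the pocket and the gripper is clear. The jar, spare dish and black dish showed no visible movement. The empty carrier was mostly outside the last crop, but the networks still found it at its starting place after the first push to the stop.
- **Small disagreement:** the carrier's tail edge appeared about 1 px (2–3 mm) downhill of where the fitted ramp model put it. That is within the camera and fit error. I could not see the stop contact directly because the microscope hides it from above.

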